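# Fit a sanding drum into the taper of a tilted bench sanding head

## Task

Take the straight cylindrical sanding drum out of the rack and lower its shank into the leaning spindle of the sanding head, feeling round until the square tang drops into its hole, and let go of it while the flange still stands a little proud of the nose. Then tap or press it down along the spindle until the flange is fully home on the nose, so that friction in the taper holds it. Leave the other two arbors in the rack and do not disturb the other things on the bench.

Things in the scene. Friction and masses are not known exactly. Their poses are not given: they have to be found in the camera images.
- drum: Sanding drum arbor to fit, 300 g: straight abrasive cylinder, 46 mm diameter. Origin: centre of the underside of its steel flange (50 mm diameter); z runs up its axis. Flange z 0 to 6 mm, abrasive to 61, steel cap (26 mm diameter) to 70 mm. Starts upright, shank down in one of the rack's three holes, flange resting on the rack's top (78 mm above the table)
- drum_tang (a point): Lower end of the drum's shank, on its axis, 65 mm below the flange's underside; axes as the drum. The shank tapers from 32 mm diameter at the flange (8 degrees each side) to 19 mm, 46 mm below it; from there down it is a square tang 13 mm across flats, its flats square to x and y
- drum_cap (a point): Centre of the flat top of the drum's end cap, 70 mm above the flange's underside: the place to tap
- socket (a point): Mouth of the tapered socket: on the spindle's axis in the plane of the flat steel nose ring (60 mm outside, 38 mm inside diameter), 165 mm above the table. z points out along the axis, leaning 30 degrees from vertical to the robot's side. x, y belong to the fixed head and do not turn with the spindle. When home, the flange meets the nose ring, a hard stop
- spring_jaws (a point): On the spindle's axis 22 mm below the mouth; axes as socket. Four spring jaws, 5 to 39 mm below the mouth, match the shank's taper. They are first touched with the flange 10 mm off the nose; from there they grip by friction ever harder, some 16 N of push at the end (12 to 21 N), and friction holds the shank wherever it is left
- square_hole (a point): On the spindle's axis 51 mm below the mouth: top of the square hole, 16 mm across flats, for the tang; axes as socket. The spindle may stand turned anyhow, which these axes do not show; its bearing is stiff (0.4 N m). A tang over 14 degrees out of line stops on the rim, flange 14 mm off the nose: lift slightly, turn, lower again (it fits every 90 degrees)
- head: The bench sanding head, fixed: grey base plate 200 x 150 x 18 mm with two cheeks 115 mm high, carrying a green barrel 80 mm in diameter that leans 30 degrees from vertical. Origin: underside, 46 mm in +x behind the socket's mouth; the barrel leans towards this body's -x
- rack: Light wood rack, fixed, 90 x 270 x 78 mm high, with three holes of 39 mm diameter in a row along its y axis at y = -88, 0 and 88 mm, each with an arbor in it. Origin: centre of the underside
- ball: Bystander arbor with a ball-shaped abrasive head 50 mm wide (top 70 mm above its flange), steel shank below like the drum's, standing in the rack by the drum. Not to be used: leave it in its hole. Origin and axes as for the drum
- cone: Bystander arbor with a cone-shaped abrasive head, 48 mm wide at the flange narrowing to 26 mm (70 mm high above its flange), steel shank below like the drum's, standing in the rack by the drum. Not to be used: leave it in its hole. Origin and axes as for the drum
- mallet: Bystander: carver's round mallet of dark wood, 84 mm wide, 215 mm high, standing on its head. Origin: centre of the underside
- spoon: Bystander: wooden spoon 190 mm long lying on the table. Origin: underneath it
- blank: Bystander: light wood blank 150 x 50 x 32 mm. Origin: centre of the underside
- bottle: Bystander: amber bottle, 72 mm diameter, 230 mm high. Origin: centre of the underside
- wrench: Bystander: steel wrench 170 mm long lying on the table. Origin: underneath it
- tin: Bystander: steel tin, 80 mm diameter, 70 mm high. Origin: centre of the underside
Not all that is in view belongs to the job. Leave any pink look-alike of the head alone. What is shaped like the drum but green or turquoise is not meant.

How it is judged:
By the outcome, as a careful person would: the job done as asked, in the order asked, and still so for the second after the job is handed in, with the robot touching nothing.
It also fails if it takes over 54 s, if anything falls off the work surface, if the arm or the gripper's body presses on something with over 40 N, if the wrist force passes 120 N, or if a joint passes its speed limit or range.

## Robot

A 6-joint arm with a two-finger parallel gripper is mounted at the origin on the work surface. World frame = base frame: x ahead of the robot, y to its left, z up, the work surface at z = 0. Lengths are in m, angles in rad, forces in N, time in s.
With the tool pointing down it reaches from about 0.375 to 0.975 m from the base axis. Payload 3.8 kg.
Tool frame: the origin (TCP) lies on the centre line of the jaws, within the pads' length; the fingertips stand 14 mm ahead of it and the grasp point (between the pads) lies 5 mm behind it (env.tip_reach is the distance from the TCP to the fingertips, in m); z points along the fingers, y is the line along which they close (so a half turn about z gives the same grasp; the last joint's range is limited). The gripper opens to 88 mm and grips with 3 to 60 N. Pads are 18 mm wide; open, the fingers measure 123 mm over their backs; the gripper's body (75 mm by 187 mm) begins 45 mm behind the grasp point.
Start: joints at [-1.339, 0.264, 1.604, -0, 1.274, -0.037], TCP at [0.179, -0.651, 0.253] pointing down, gripper open.
Joint ranges: [-2.63, 2.63], [-0.94, 2.18], [0.31, 2.57], [-1.31, 4.45], [0, 2.66], [-2.55, 2.55]. Speed limits (rad/s): [2.57, 2.57, 3.14, 3.14, 3.14, 3.14].

## Interface

Orientations are given as a 3x3 rotation matrix whose columns are the frame's x, y, z axes.
In Python, from station import env, eyes, finish_job gives the robot as it stands.
- The arm moves only by the shell command python3 -m pendant 'ROWS'. ROWS is JSON, one flat list of numbers, 7 for each row, row after row: the finger opening in m, from 0 to 0.0881, then the shift along the tool's x, y, z in m, then the turn, a rotation vector about the tool's x, y, z in degrees. In form: [grip, x, y, z, ax, ay, az, grip, x, y, z, ax, ay, az, ...]. A call has 1 to 20 rows; each row is the pose to reach, as a shift and turn from the pose commanded when the call began, along the tool's axes at that moment; what a row does not reach only later rows make up. A row lasts 1/10 s, in which the tool goes at most 50 mm and 8.59 degrees, less where a joint would pass 70% of its speed; a pose out of reach is approached as far as the arm can. A call with a gripper value outside its range is refused whole. The fingers move at their own pace and stop on an object; the grip force is fixed at half the most. Time passes only in rows, so rows that repeat a pose let the fingers close. It gives the time, the measured TCP pose, the force, the opening and the grip force at its end, in the units of the state.
- env.get_state(): the state, without advancing time (a new reading comes with each control period).
- eyes.read_camera(name): name is "scene" or "top"; returns the picture (400x640x3 uint8, blue, green, red); there is no depth.
- eyes.camera_params(name): a dict with "fov_y" (degrees; the focal length in pixels is half the picture's height over the tangent of half this angle, whatever the lens; pixels are square), "cx", "cy" (the principal point, pixels), "camera_from_world" (4x4, takes a point from world to camera coordinates). Camera axes: x right, y down, z forward; pixel columns grow to the right and rows downward; lengths in m; the calibration is good to about 2 mm. A picture is of the moment at which its call begins. camera_params takes no time and is no camera call.
- finish_job(): hands the job in; it is judged then, once.
Trained networks look in the newest picture that a camera, given by its name, has taken for a name from the list of things; names that differ only in an ending like _2 or _b are one class to them, and where a whole thing is asked for, a point or a joint stands for the part that bears it (a point fixed in the world has none). Each returns a list of dicts, best first, with "p" (0 to 1); they miss things now and then, are a little off and sometimes report something else, mostly with a low value. They report only what shows in the picture. A call takes as long as a camera call. They do not tell look-alikes from the thing itself.
- eyes.spot_in(camera, name): "uv" ([column, row] in pixels, amid what is visible of it).
- eyes.masks_of(camera, name): "mask" (400x640 bool, what is visible of it) and "uv" ([column, row] in pixels, amid what is visible of it).
The state is a dict: "clock": time; "q": joint angles; "dq": joint speeds; "joint_efforts": joint torques, N m; "ee_pos": TCP position; "tool_rot": TCP orientation; "contact_force": force on the tool from outside, world axes, zero at the start; "wrist_torque": the same for the moment, N m; "gripper_width": finger opening in m; "grasp_force": force on a finger pad.
Only numpy, scipy, OpenCV 4.12 (cv2) and the standard library are available. Lean on these libraries where they do the work, as an engineer would, in place of code of your own. Each camera call takes 0.05 s, during which the arm holds its last target. There are 200 camera calls.

## Working session

There is one attempt and no reset: what is moved stays moved. The work goes in short steps, Python scripts to look and compute and a shell command to move; the robot and the scene stay as the last step left them, time stands still between calls to the robot, and variables do not carry over. Pictures are saved under pics/ and viewed, at most 10 in all, crops included, and the job is handed in when it is done.

```bash
mkdir -p pics; ls; cat > h.py <<'E'
import numpy as np,cv2
from station import env,eyes
def cam(n):
    p=eyes.camera_params(n);T=np.array(p["camera_from_world"]);f=200/np.tan(np.radians(p["fov_y"]/2))
    return T,f,p["cx"],p["cy"]
def proj(n,P):
    T,f,cx,cy=cam(n);P=np.atleast_2d(P);c=P@T[:3,:3].T+T[:3,3]
    return np.c_[f*c[:,0]/c[:,2]+cx,f*c[:,1]/c[:,2]+cy]
def onz(n,uv,z):
    T,f,cx,cy=cam(n);R=T[:3,:3];o=-R.T@T[:3,3];d=R.T@np.array([(uv[0]-cx)/f,(uv[1]-cy)/f,1])
    return o+d*(z-o[2])/d[2]
E
python3 - <<'E'
from h import *
ims=[eyes.read_camera(n) for n in("scene","top")]
for n,i in zip(("scene","top"),ims):
    cv2.imwrite(f"pics/{n}0.png",i)
    p=eyes.camera_params(n);print(n,p)
    for k in("drum","drum_cap","socket","head","rack","ball","cone"):
        print(n,k,[(np.round(d["uv"]).tolist(),round(d["p"],2)) for d in eyes.spot_in(n,k)][:4])
E
```

```text
pics
scene {'fov_y': 52.33308305400721, 'cx': 317.781177469275, 'cy': 206.36750337822713, 'camera_from_world': array([[ 0.55225492,  0.83354565, -0.01470198, -0.31594338],
       [ 0.54282311, -0.37291322, -0.75251499, -0.19808959],
       [-0.63273816,  0.40759953, -0.658411  ,  1.70399464],
       [ 0.        ,  0.        ,  0.        ,  1.        ]])}
scene drum [([359.0, 190.0], 0.66), ([384.0, 163.0], 0.64)]
scene drum_cap [([384.0, 165.0], 0.84), ([361.0, 190.0], 0.8), ([405.0, 176.0], 0.65), ([257.0, 266.0], 0.48)]
scene socket [([256.0, 253.0], 0.77), ([329.0, 153.0], 0.59)]
scene head [([256.0, 269.0], 0.87), ([328.0, 165.0], 0.61), ([289.0, 209.0], 0.58)]
scene rack [([356.0, 218.0], 0.75), ([343.0, 207.0], 0.19)]
scene ball [([345.0, 205.0], 0.54)]
scene cone [([377.0, 182.0], 0.73)]
top {'fov_y': 54.78334333424818, 'cx': 314.38350976691, 'cy': 199.04025502299643, 'camera_from_world': array([[-0.01751667, -0.99984319,  0.00260202,  0.02707923],
       [-0.98944515,  0.01695998, -0.14391195,  0.55146886],
       [ 0.14384525, -0.00509542, -0.98958708,  1.11032745],
       [ 0.        ,  0.        ,  0.        ,  1.        ]])}
top drum [([184.0, 197.0], 0.84), ([187.0, 234.0], 0.84), ([322.0, 248.0], 0.71), ([255.0, 197.0], 0.52)]
top drum_cap [([187.0, 235.0], 0.86), ([187.0, 193.0], 0.65), ([257.0, 196.0], 0.5)]
top socket [([235.0, 298.0], 0.75), ([400.0, 181.0], 0.57), ([265.0, 205.0], 0.53), ([304.0, 116.0], 0.34)]
top head [([240.0, 292.0], 0.91), ([397.0, 184.0], 0.8)]
top rack [([262.0, 204.0], 0.94), ([306.0, 118.0], 0.67)]
top ball [([289.0, 187.0], 0.85)]
top cone [([224.0, 205.0], 0.63), ([253.0, 194.0], 0.29)]
```

View pics/scene0.png

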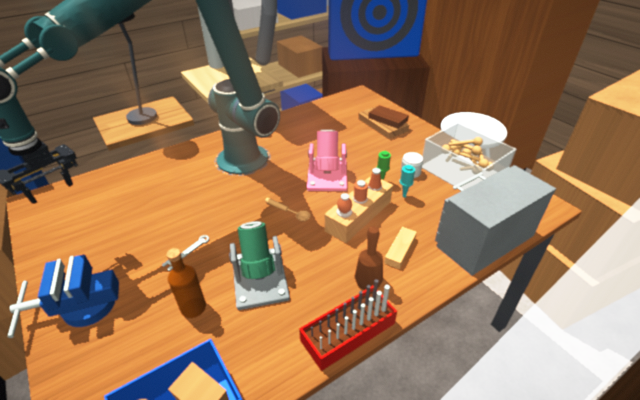

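View pics/top0.png

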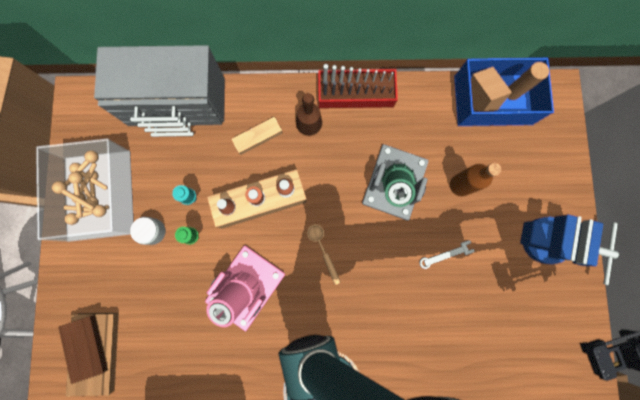

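The pictures show the rack at scene (358,215) / top (256,198), the green head at scene (258,262) / top (398,182), and the pink look-alike at top (240,288). The drum candidates in top pixels are the rack arbors at (225,204), (255,195) and (285,186), plus the turquoise (184,195) and green (186,235) decoys. Next is one enlarged crop to confirm which is the drum.

```bash
python3 - <<'E'
from h import *
s=cv2.imread("pics/scene0.png");t=cv2.imread("pics/top0.png")
a=cv2.resize(s[160:240,320:400],(400,400),interpolation=cv2.INTER_CUBIC)
b=cv2.resize(t[140:240,205:305],(390,390),interpolation=cv2.INTER_CUBIC)
c=cv2.resize(t[135:225,355:445],(400,400),interpolation=cv2.INTER_CUBIC)
cv2.imwrite("pics/crop.png",np.hstack([a,c]))
cv2.imwrite("pics/crop2.png",b)
# masks
for n in("top","scene"):
  for k in ("drum","ball","cone","rack","head"):
    for d in eyes.masks_of(n,k)[:3]:
        m=d["mask"].astype(np.uint8);x,y,w,h=cv2.boundingRect(m)
        print(n,k,np.round(d["uv"],1),round(d["p"],2),(x,y,w,h),m.sum(), np.round(cv2.minAreaRect(cv2.findNonZero(m))[1],1),round(cv2.minAreaRect(cv2.findNonZero(m))[2],1))
print("rack pts",[np.round(onz("top",uv,.148),3) for uv in((224,205),(254,195),(285,186))])
print("scene",[np.round(onz("scene",uv,.148),3) for uv in((376,170),(361,183),(344,198))])
print("socket",onz("top",(400,193),.165),onz("scene",(254,228),.165))
E
```

```text
top drum [186.3 234.5] 0.77 (175, 226, 24, 20) 374 [23.8 17.9] 14.0
top drum [398.1 182.7] 0.74 (381, 164, 35, 44) 1202 [43. 34.] 90.0
top drum [256.  196.2] 0.59 (245, 187, 20, 20) 297 [20.5 16.3] 45.0
top ball [287.3 189. ] 0.81 (277, 180, 17, 18) 251 [17. 16.] 90.0
top cone [225.6 207.5] 0.72 (218, 198, 18, 17) 236 [16. 17.] 90.0
top rack [258.9 206.9] 0.63 (209, 172, 97, 57) 2249 [34.7 94.3] 73.3
top rack [399.3 181.1] 0.49 (363, 146, 65, 74) 3243 [55.5 63.6] 19.0
top head [395.7 184.4] 0.88 (363, 146, 65, 74) 3183 [54.8 64.1] 19.8
top head [242.2 290.1] 0.67 (205, 247, 80, 84) 3949 [55.8 82.6] 34.5
top head [397.5 184.4] 0.2 (381, 164, 35, 44) 1172 [43.4 33.2] 76.0
scene drum [408.1 176.2] 0.88 (400, 165, 15, 33) 324 [13.3 32.5] 8.1
scene drum [382.  163.2] 0.71 (376, 151, 15, 29) 314 [28. 14.] 90.0
scene drum [360.8 190.8] 0.59 (353, 181, 15, 23) 302 [22. 14.] 90.0
scene ball [345.4 206.9] 0.77 (337, 195, 15, 23) 288 [22. 14.] 90.0
scene cone [376.4 180.7] 0.51 (368, 168, 14, 23) 238 [22. 13.] 90.0
scene cone [362.8 189.3] 0.45 (353, 181, 15, 23) 279 [13.5 22.3] 4.8
scene rack [355.8 219.5] 0.68 (324, 181, 69, 63) 1811 [37.1 79.6] 46.7
scene head [329.1 166.3] 0.98 (307, 130, 40, 62) 1994 [61. 39.] 90.0
scene head [256.5 267.8] 0.73 (229, 222, 59, 88) 3695 [84.9 52.5] 81.5
rack pts [array([0.524, 0.261, 0.148]), array([0.55 , 0.181, 0.148]), array([0.573, 0.097, 0.148])]
scene [array([0.528, 0.269, 0.148]), array([0.555, 0.183, 0.148]), array([0.585, 0.092, 0.148])]
socket [ 0.54599414 -0.20981846  0.165     ] [ 0.56352236 -0.20831605  0.165     ]
```

View pics/crop.png

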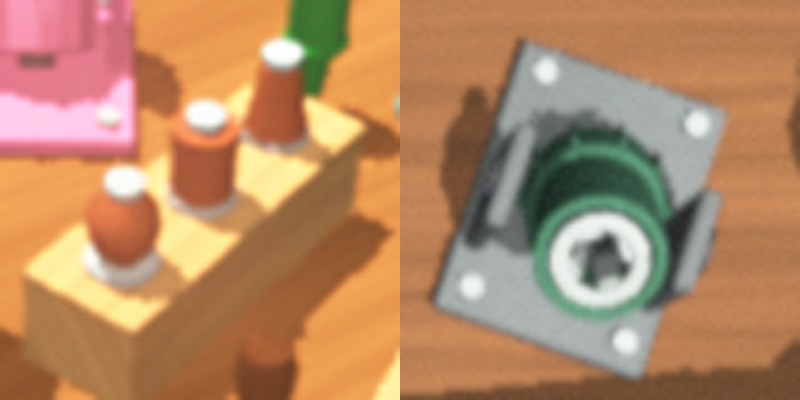

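View pics/crop2.png

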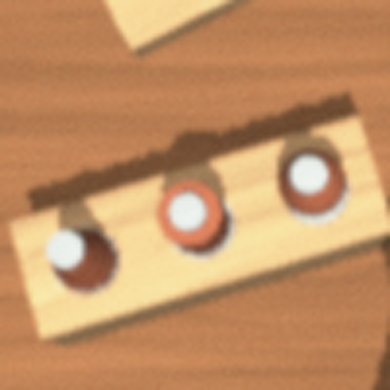

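The enlarged crop shows ball, drum and cone in scene order. The one to use is the middle arbor, a straight orange cylinder with its cap at scene (361,183) / top (253,194). The narrowing one behind it is the cone and the round one is the ball. The green and turquoise arbors off the rack are decoys. The true socket is the white ring of the green head, top (400,193).

```bash
cat >> h.py <<'E'
from scipy.spatial.transform import Rotation as Ro
from scipy.optimize import least_squares
def rows(p,R):   # shift [mm] and turn [deg] from the present pose to TCP p, rot R
    s=env.get_state();R0=np.array(s["tool_rot"]);
    return np.round(R0.T@(np.array(p)-s["ee_pos"])*1000,1),np.round(np.degrees(Ro.from_matrix(R0.T@R).as_rotvec()),1)
def tool(z,y):
    z=z/np.linalg.norm(z);y=y-z*(y@z);y/=np.linalg.norm(y);return np.c_[np.cross(y,z),y,z]
E
python3 - <<'E'
from h import *
caps={"top":[(221.9,203.8),(252.9,194.4),(284,184.6)],"scene":[(376.4,170.4),(361,183),(344.8,196.2)]}
def f(v,ret=0):
    u=np.array([np.cos(v[2]),np.sin(v[2])])
    P=np.array([[*(v[:2]+u*k),.148] for k in(.088,0,-.088)])
    return np.concatenate([(proj(n,P)-caps[n]).ravel() for n in caps])
r=least_squares(f,[.55,.18,1.9]);print("drum",r.x,np.degrees(r.x[2]),np.round(r.fun,1))
cc=lambda a:[((u-400)/4.444+355-.4,v/4.444+135-.4) for u,v in a]
obs=np.array(cc([(522,40),(725,108),(640,378),(435,303),(600,258)]))
def P(v):
    a=v[2];X=np.array([np.cos(a),np.sin(a)]);Y=np.array([-X[1],X[0]])
    L=[[*(v[:2]+X*i*.1+Y*j*.075),.018] for i,j in((1,1),(1,-1),(-1,-1),(-1,1))]
    return np.array(L+[[*(v[:2]-.046*X),.165]])
g=lambda v:(proj("top",P(v))-obs).ravel()
r=least_squares(g,[.59,-.22,-.3]);print("head",r.x,np.degrees(r.x[2]),np.round(r.fun,1).tolist());print("socket",P(r.x)[-1],"ring only",onz("top",obs[4],.165),"scene proj",proj("scene",P(r.x)).round().tolist())
for k in("bottle","mallet"):
    print(k,[(onz("top",d["uv"],.1).round(3),round(d["p"],2)) for d in eyes.spot_in("top",k)[:2]])
s=env.get_state();print(s["tool_rot"],s["ee_pos"],s["contact_force"],s["clock"])
E
```

```text
drum [0.55297498 0.18396247 1.85766702] 106.43647981817814 [-0.5 -0.2 -0.  -0.5  0.1 -0.3 -0.5 -0.2 -0.2 -0.4 -0.3 -0.3]
head [ 0.60280853 -0.22949464 -0.35552682] -20.370186546280312 [-0.5, 0.8, 0.1, 1.2, -0.1, 1.5, -1.2, 1.9, 1.5, -4.8]
socket [ 0.55968522 -0.21348277  0.165     ] ring only [ 0.54693887 -0.20881174  0.165     ] scene proj [[290.0, 295.0], [237.0, 306.0], [232.0, 254.0], [279.0, 246.0], [252.0, 228.0]]
bottle [(array([ 0.599, -0.436,  0.1  ]), 0.76), (array([ 0.581, -0.223,  0.1  ]), 0.5)]
mallet [(array([0.783, 0.051, 0.1  ]), 0.94)]
[[ 9.64067813e-01  2.65656265e-01  1.51361023e-05]
 [ 2.65656266e-01 -9.64067813e-01 -2.70664182e-05]
 [ 7.40186546e-06  3.01148631e-05 -1.00000000e+00]] [ 0.17930002 -0.65076549  0.25271669] [-0.00440117 -0.38596991  0.12616832] 1.4
```

```bash
python3 - <<'E'
from h import *
a=np.radians(16.4);R=tool(np.array([0,0,-1.]),np.array([np.cos(a),np.sin(a),0]))
for z in(.40,.2,.113):print(rows([.553,.184,z],R))
cc=lambda a:[((u-400)/4.444+355-.4,v/4.444+135-.4) for u,v in a]
w=[onz("top",uv,.018)[:2] for uv in cc([(522,40),(725,108),(640,378),(435,303)])]
for i,j in((3,0),(2,1)):d=w[j]-w[i];print("head yaw",np.degrees(np.arctan2(d[1],d[0])),np.linalg.norm(d))
for i,j in((1,0),(2,3)):d=w[j]-w[i];print("head yaw",np.degrees(np.arctan2(-d[0],d[1])),np.linalg.norm(d))
E
```

```text
(array([ 582. , -705.5, -147.3]), array([  0.,   0., -91.]))
(array([ 582. , -705.5,   52.7]), array([  0.,   0., -91.]))
(array([ 582. , -705.5,  139.7]), array([  0.,   0., -91.]))
head yaw -20.080093453463174 0.1961256406361283
head yaw -20.25715041802264 0.1991724792650095
head yaw -20.182846045859723 0.1480289366222533
head yaw -21.36691809638575 0.14745039838841675
```

```bash
python3 -m pendant '[0.088,0,0,-50,0,0,0]' | head -c 300; echo; python3 -m pendant '[0.088,0,0,-0.05,0,0,0, 0.088,0,0,-0.10,0,0,0, 0.088,0,0,-0.147,0,0,0, 0.088,0.06,-0.07,-0.147,0,0,-9, 0.088,0.12,-0.14,-0.147,0,0,-18, 0.088,0.18,-0.21,-0.147,0,0,-27, 0.088,0.24,-0.28,-0.147,0,0,-36, 0.088,0.3,-0.35,-0.147,0,0,-46, 0.088,0.36,-0.43,-0.147,0,0,-56, 0.088,0.42,-0.5,-0.147,0,0,-66, 0.088,0.48,-0.58,-0.147,0,0,-75, 0.088,0.53,-0.64,-0.147,0,0,-83, 0.088,0.582,-0.7055,-0.147,0,0,-91, 0.088,0.582,-0.7055,-0.147,0,0,-91, 0.088,0.582,-0.7055,-0.147,0,0,-91, 0.088,0.582,-0.7055,-0.147,0,0,-91, 0.088,0.582,-0.7055,-0.147,0,0,-91, 0.088,0.582,-0.7055,-0.147,0,0,-91, 0.088,0.582,-0.7055,-0.147,0,0,-91, 0.088,0.582,-0.7055,-0.147,0,0,-91]'
python3 - <<'E'
from h import *
a=np.radians(16.4);R=tool(np.array([0,0,-1.]),np.array([np.cos(a),np.sin(a),0]))
print(rows([.553,.184,.113],R))
E
```

```text
clock: 1.5
ee_pos: [0.1781, -0.6462, 0.2933]
tool_rot: [[0.964, 0.266, -0.004], [0.266, -0.964, 0.017], [0.001, -0.017, -1.0]]
contact_force: [-0.2, 0.0, -0.7]
gripper_width: 0.0881
grasp_force: 0.0

clock: 3.5
ee_pos: [0.5274, 0.1269, 0.4501]
tool_rot: [[-0.283, 0.959, 0.001], [0.959, 0.283, -0.0], [-0.0, 0.001, -1.0]]
contact_force: [1.2, -0.3, -0.5]
gripper_width: 0.088
grasp_force: 0.0
(array([ 47.7,  40.4, 337.1]), array([0.1, 0. , 0. ]))
```

```bash
python3 -m pendant '[0.088,0.0477,0.0404,0.05,0,0,0, 0.088,0.0477,0.0404,0.1,0,0,0, 0.088,0.0477,0.0404,0.15,0,0,0, 0.088,0.0477,0.0404,0.2,0,0,0, 0.088,0.0477,0.0404,0.23,0,0,0, 0.088,0.0477,0.0404,0.25,0,0,0,0.088,0.0477,0.0404,0.25,0,0,0,0.088,0.0477,0.0404,0.25,0,0,0]'
python3 - <<'E'
from h import *
a=np.radians(16.4);R=tool(np.array([0,0,-1.]),np.array([np.cos(a),np.sin(a),0]))
print(rows([.553,.184,.113],R))
i=np.hstack([cv2.resize(eyes.read_camera("scene")[100:240,300:440],(400,400)),cv2.resize(eyes.read_camera("top")[125:265,185:325],(400,400))]);cv2.imwrite("pics/hov.png",i)
E
```

```text
clock: 4.3
ee_pos: [0.5527, 0.182, 0.2003]
tool_rot: [[-0.282, 0.959, 0.0], [0.959, 0.282, 0.0], [0.0, 0.0, -1.0]]
contact_force: [1.2, -0.3, 0.2]
gripper_width: 0.088
grasp_force: 0.0
(array([ 1.9,  0.9, 87.3]), array([ 0., -0., -0.]))
```

View pics/hov.png

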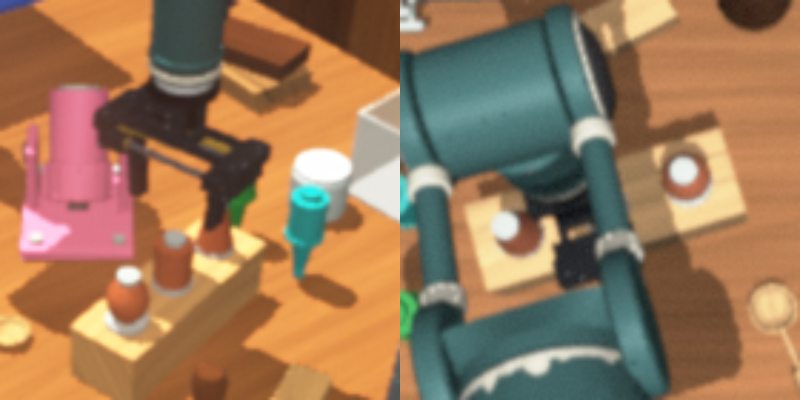

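The picture shows the open fingers at crop (138,180) and (215,210), straddling the middle drum (cap at crop (174,238)). The neighbours are clear, so I'm going down to grasp.

```bash
python3 -m pendant '[0.088,0.002,0.001,0.03,0,0,0, 0.088,0.002,0.001,0.05,0,0,0, 0.088,0.002,0.001,0.07,0,0,0, 0.088,0.002,0.001,0.087,0,0,0, 0.088,0.002,0.001,0.087,0,0,0, 0.088,0.002,0.001,0.087,0,0,0, 0.04,0.002,0.001,0.087,0,0,0, 0.04,0.002,0.001,0.087,0,0,0, 0.04,0.002,0.001,0.087,0,0,0, 0.04,0.002,0.001,0.087,0,0,0, 0.04,0.002,0.001,0.087,0,0,0, 0.04,0.002,0.001,0.087,0,0,0]'
```

```text
clock: 5.6
ee_pos: [0.5529, 0.1842, 0.1128]
tool_rot: [[-0.282, 0.959, 0.0], [0.959, 0.282, 0.0], [0.0, 0.0, -1.0]]
contact_force: [0.3, -0.8, 0.3]
gripper_width: 0.0449
grasp_force: 30.0
```

```bash
python3 -m pendant '[0.04,0,0,-0.02,0,0,0, 0.04,0,0,-0.05,0,0,0, 0.04,0,0,-0.09,0,0,0, 0.04,0,0,-0.13,0,0,0, 0.04,0,0,-0.17,0,0,0, 0.04,0,0,-0.2,0,0,0, 0.04,0,0,-0.2,0,0,0, 0.04,0,0,-0.2,0,0,0]'
cat >> h.py <<'E'
b=np.radians(-20.3);H=np.array([np.cos(b),np.sin(b),0]);A=-.5*H+np.array([0,0,np.cos(np.pi/6)])
E
python3 - <<'E'
from h import *
S=np.array([.547,-.209,.165]);R=tool(-A,H)
p=S+A*(.130+.0348);print(p,rows(p,R)); p2=S+A*(.085+.0348);print(p2,rows(p2,R))
E
```

```text
clock: 6.4
ee_pos: [0.5525, 0.184, 0.3117]
tool_rot: [[-0.282, 0.959, -0.001], [0.959, 0.282, -0.0], [0.0, -0.001, -1.0]]
contact_force: [-0.1, -0.5, -3.9]
gripper_width: 0.0451
grasp_force: 30.0
[ 0.46971795 -0.1804125   0.30772099] (array([-326.3, -182.3,    4.1]), array([-29. ,  -9.6,  35.9]))
[ 0.49082045 -0.18821855  0.26874984] (array([-339.7, -164.2,   43. ]), array([-29. ,  -9.6,  35.9]))
```

```bash
python3 -m pendant '[0.04,-0.03,-0.017,-0.01,-2.5,-0.8,3, 0.04,-0.06,-0.034,-0.01,-5,-1.6,6, 0.04,-0.1,-0.056,-0.01,-8,-2.7,10, 0.04,-0.14,-0.078,-0.01,-12,-4,15, 0.04,-0.18,-0.1,-0.01,-16,-5.3,20, 0.04,-0.22,-0.123,-0.01,-19,-6.3,24, 0.04,-0.26,-0.145,0,-23,-7.6,28, 0.04,-0.295,-0.165,0,-26,-8.6,32, 0.04,-0.326,-0.182,0.004,-29,-9.6,35.9, 0.04,-0.326,-0.182,0.004,-29,-9.6,35.9, 0.04,-0.326,-0.182,0.004,-29,-9.6,35.9, 0.04,-0.326,-0.182,0.004,-29,-9.6,35.9]'
cat >> h.py <<'E'
S=np.array([.547,-.209,.165])
def look(name,w=50):
    from math import floor
    out=[]
    for n in("scene","top"):
        im=eyes.read_camera(n);c=proj(n,S+A*.03)[0].round().astype(int)
        k=im[c[1]-w:c[1]+w,c[0]-w:c[0]+w];out.append(cv2.resize(k,(400,400),interpolation=cv2.INTER_CUBIC));print(n,"crop origin",c-w,"scale",400/2/w)
    cv2.imwrite(name,np.hstack(out))
E
python3 - <<'E'
from h import *
print(rows(S+A*(.085+.0348),tool(-A,H)))
look("pics/h1.png")
E
```

```text
clock: 7.6
ee_pos: [0.4698, -0.1791, 0.3067]
tool_rot: [[0.347, 0.814, 0.467], [0.938, -0.301, -0.171], [0.001, 0.497, -0.868]]
contact_force: [0.3, 0.5, -3.7]
gripper_width: 0.0453
grasp_force: 30.0
(array([-1.4,  1. , 44.3]), array([-0.2, -0.1, -0. ]))
scene crop origin [199 165] scale 4.0
top crop origin [350 146] scale 4.0
```

View pics/h1.png

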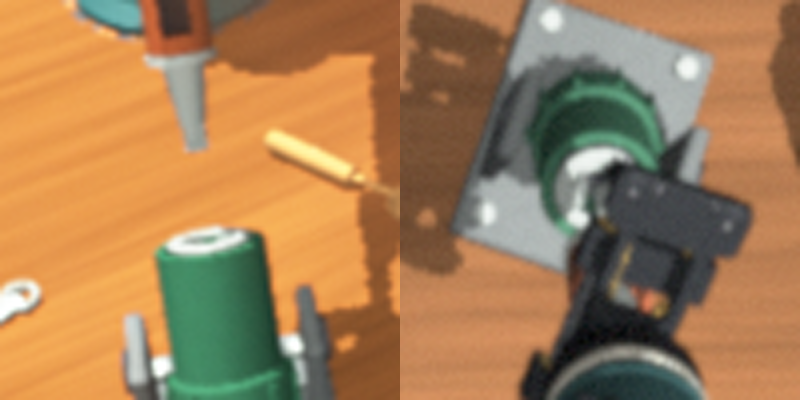

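The scene crop shows the drum's tang tip at crop (196,150), the flange at (180,57) and the nose ring at (207,241). I'll compare these with the predictions.

```bash
python3 - <<'E'
from h import *
s=env.get_state();R=np.array(s["tool_rot"]);p=np.array(s["ee_pos"]);z=R[:,2]
F=p+z*.0348;T=F+z*.065
print("pred tip",proj("scene",T),proj("top",T),"obs",(248-.4,202.5-.4),(393.9,199.4))
print("pred flange",proj("scene",F),"obs (243.6,178.9)")
print("pred sock",proj("scene",S),"obs",(250.4,224.9),proj("top",S),"obs (399.6,192.7)")
# fit socket with z=.165 and both views
f=lambda v:np.r_[(proj("scene",[*v,.165])-(250.4,224.9)).ravel(),(proj("top",[*v,.165])-(399.6,192.7)).ravel()]
r=least_squares(f,S[:2]);print("fit S",r.x,r.fun)
J=[(proj("scene",S+d)-proj("scene",S))[0].round(2).tolist() for d in .01*np.eye(3)];print("scene px per cm xyz",J)
print("axis px/10mm: A",proj("scene",S+A*.01)-proj("scene",S),"toolx",proj("scene",S+R[:,0]*.01)-proj("scene",S),"tooly",proj("scene",S+R[:,1]*.01)-proj("scene",S))
E
```

```text
pred tip [[248.16523027 202.53830249]] [[400.06436089 200.76144711]] obs (247.6, 202.1) (393.9, 199.4)
pred flange [[244.36915311 179.92126753]] obs (243.6,178.9)
pred sock [[251.16747095 224.76387218]] obs (250.4, 224.9) [[399.67404606 192.6319297 ]] obs (399.6,192.7)
fit S [ 0.54653407 -0.20984857] [ 0.42721638 -0.11310497  0.40127413  0.09943401]
scene px per cm xyz [[1.58, 2.01], [3.14, -1.36], [-0.43, -2.54]]
axis px/10mm: A [[-0.56152125 -3.36904367]] toolx [[ 3.4910554  -0.59487439]] tooly [[0.11898297 0.77986763]]
```

```bash
python3 -m pendant '[0.04,-0.0014,0.001,0.02,0,0,0, 0.04,-0.0014,0.001,0.04,-0.2,-0.1,0, 0.04,-0.0014,0.001,0.055,-0.2,-0.1,0, 0.04,-0.0014,0.001,0.065,-0.2,-0.1,0, 0.04,-0.0014,0.001,0.075,-0.2,-0.1,0, 0.04,-0.0014,0.001,0.085,-0.2,-0.1,0, 0.04,-0.0014,0.001,0.085,-0.2,-0.1,0, 0.04,-0.0014,0.001,0.085,-0.2,-0.1,0]'
python3 - <<'E'
from h import *
print(rows(S+A*(.018+.0348),tool(-A,H)))
s=env.get_state();print("tool-frame force",np.array(s["tool_rot"]).T@s["contact_force"],s["wrist_torque"])
E
```

```text
clock: 8.5
ee_pos: [0.5106, -0.1963, 0.2356]
tool_rot: [[0.348, 0.81, 0.472], [0.937, -0.301, -0.176], [-0.001, 0.503, -0.864]]
contact_force: [-0.0, 0.4, -2.8]
gripper_width: 0.0454
grasp_force: 30.0
(array([ 0.8, -2. , 27.6]), array([ 0.2,  0.1, -0. ]))
tool-frame force [ 0.40184494 -1.55296828  2.32083623] [ 0.14902623  0.34270146 -0.00782617]
```

```bash
python3 -m pendant '[0.04,0.0008,-0.002,0.0,0.2,0.1,0, 0.04,0.0008,-0.002,0.006,0.2,0.1,0, 0.04,0.0008,-0.002,0.012,0.2,0.1,0, 0.04,0.0008,-0.002,0.018,0.2,0.1,0, 0.04,0.0008,-0.002,0.024,0.2,0.1,0, 0.04,0.0008,-0.002,0.026,0.2,0.1,0, 0.04,0.0008,-0.002,0.026,0.2,0.1,0]'
python3 - <<'E'
from h import *
print(rows(S+A*(.018+.0348),tool(-A,H)))
s=env.get_state();print("tool-frame force",np.array(s["tool_rot"]).T@s["contact_force"],s["wrist_torque"])
E
```

```text
clock: 9.2
ee_pos: [0.5212, -0.1995, 0.2113]
tool_rot: [[0.348, 0.812, 0.468], [0.938, -0.302, -0.173], [0.001, 0.499, -0.866]]
contact_force: [1.3, 0.1, -3.5]
gripper_width: 0.0455
grasp_force: 30.0
(array([0.1, 0.7, 1. ]), array([-0. , -0. , -0.1]))
tool-frame force [ 0.50841052 -0.73579839  3.67205539] [0.11903521 0.46598939 0.00920733]
```

```bash
cat > st.py <<'E'
from h import *
sh,tu=rows(S+A*(.0348),tool(-A,H));s=env.get_state()
print("flange d",sh[2],"lat",sh[:2],"turn",tu,"F tool",(np.array(s["tool_rot"]).T@s["contact_force"]).round(1),"T tool",(np.array(s["tool_rot"]).T@s["wrist_torque"]).round(2),s["clock"])
E
python3 -m pendant '[0.04,0,0.0007,0.002,0,0,0, 0.04,0,0.0007,0.004,0,0,0, 0.04,0,0.0007,0.006,0,0,0, 0.04,0,0.0007,0.007,0,0,0, 0.04,0,0.0007,0.007,0,0,0]' | grep -E "contact|width"; python3 st.py
```

```text
contact_force: [-13.2, 4.3, 7.8]
gripper_width: 0.0452
flange d 13.6 lat [ 0.1 -0.2] turn [-0.1 -0.  -0. ] F tool [ -0.6  -8.1 -13.7] T tool [ 1.7  -0.31 -0.07] 9.7
```

It stopped on the rim at about 14 mm. Lift, turn and lower again.

```bash
python3 -m pendant '[0.04,0,0,-0.003,0,0,0, 0.04,0,0,-0.004,0,0,0, 0.04,0,0,-0.004,0,0,8, 0.04,0,0,-0.004,0,0,16, 0.04,0,0,-0.004,0,0,24, 0.04,0,0,-0.004,0,0,24, 0.04,0,0,-0.002,0,0,24, 0.04,0,0,0,0,0,24, 0.04,0,0,0.001,0,0,24, 0.04,0,0,0.001,0,0,24]' | grep -E "contact|width"; python3 st.py
```

```text
contact_force: [-5.4, 1.1, -1.6]
gripper_width: 0.0456
flange d 11.3 lat [0.2 0.4] turn [ -0.1   0.  -23.9] F tool [-3.  -4.7 -1.3] T tool [ 1.09 -0.71 -0.  ] 10.7
```

```bash
python3 -m pendant '[0.04,-0.0002,-0.0005,0.001,0,0,0, 0.04,-0.0002,-0.0005,0.0025,0,0,0, 0.04,-0.0002,-0.0005,0.004,0,0,0, 0.04,-0.0002,-0.0005,0.005,0,0,0, 0.04,-0.0002,-0.0005,0.005,0,0,0]' | grep -E "contact|width"; python3 st.py
```

```text
contact_force: [-8.9, 2.0, 0.3]
gripper_width: 0.045
flange d 6.7 lat [0.4 0.7] turn [ -0.1   0.  -23.9] F tool [-4.2 -6.6 -4.7] T tool [ 1.18 -0.85 -0.03] 11.2
```

```bash
python3 -m pendant '[0.04,0,0,0.0015,0,0,0, 0.04,0,0,0.0015,0,0,0, 0.055,0,0,0.0015,0,0,0, 0.07,0,0,0.0015,0,0,0, 0.088,0,0,0.0015,0,0,0, 0.088,0,0,0.0015,0,0,0, 0.088,0,0,0.0015,0,0,0, 0.088,0,0,0.0015,0,0,0]' | grep -E "contact|width"; python3 st.py;  python3 -m pendant '[0.088,0,0,-0.01,0,0,0, 0.088,0,0,-0.03,0,0,0, 0.088,0,0,-0.06,0,0,0, 0.088,0,0,-0.09,0,0,0, 0.088,0,0,-0.12,0,0,0, 0.088,0,0,-0.12,0,0,0, 0,0,0,-0.12,0,0,0, 0,0,0,-0.12,0,0,0, 0,0,0,-0.12,0,0,0, 0,0,0,-0.12,0,0,0, 0,0,0,-0.12,0,0,0, 0,0,0,-0.12,0,0,0]'
python3 -c "
from h import *
look('pics/rel.png')"; python3 st.py
```

```text
contact_force: [-1.0, 0.6, -0.0]
gripper_width: 0.0882
flange d 5.3 lat [-0.2 -0.5] turn [  0.1  -0.  -24. ] F tool [-0.2 -1.1 -0.6] T tool [ 0.15 -0.11 -0.01] 12.0
clock: 13.2
ee_pos: [0.472, -0.1813, 0.3029]
tool_rot: [[0.648, 0.6, 0.469], [0.734, -0.657, -0.173], [0.204, 0.456, -0.866]]
contact_force: [0.3, -0.2, -0.6]
gripper_width: 0.0421
grasp_force: 0.0
scene crop origin [199 165] scale 4.0
top crop origin [350 146] scale 4.0
flange d 124.9 lat [0.1 0. ] turn [  0.   -0.  -24.1] F tool [-0.   0.4  0.3] T tool [ 0.17 -0.1  -0.02] 13.3
```

View pics/rel.png

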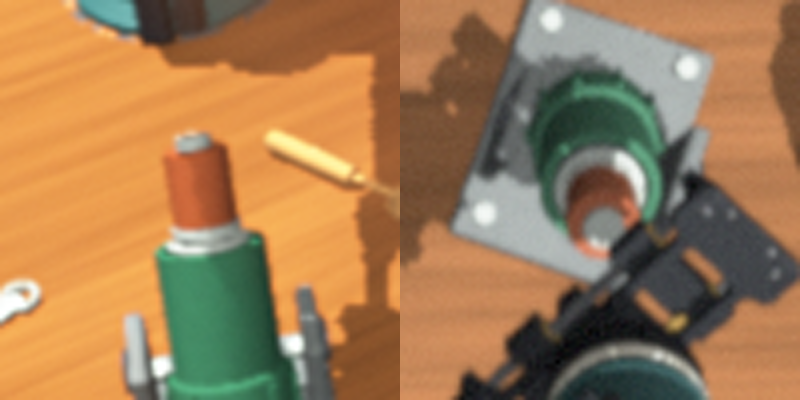

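The drum stands alone in the nose. Its cap is at scene crop (193,140), and a thin gap shows under the flange at (207,237). Next I close the fingers and bring the tips to the cap.

```bash
python3 -m pendant '[0,0,0,0.02,0,0,0, 0,0,0,0.04,0,0,0, 0,0,0,0.055,0,0,0, 0,0,0,0.062,0,0,0, 0,0,0,0.066,0,0,0, 0,0,0,0.066,0,0,0, 0,0,0,0.066,0,0,0]' | grep -E "contact|width"; python3 st.py
```

```text
contact_force: [0.1, 0.1, -0.0]
gripper_width: 0.0006
flange d 59.7 lat [-0.3 -0.8] turn [  0.1  -0.  -24.1] F tool [ 0.2 -0.   0. ] T tool [ 0.15 -0.06 -0.01] 14.0
```

```bash
python3 -m pendant '[0,-0.0003,-0.0008,0.003,0,0,0, 0,-0.0003,-0.0008,0.005,0,0,0, 0,-0.0003,-0.0008,0.006,0,0,0, 0,-0.0003,-0.0008,0.007,0,0,0, 0,-0.0003,-0.0008,0.008,0,0,0, 0,-0.0003,-0.0008,0.009,0,0,0, 0,-0.0003,-0.0008,0.009,0,0,0]' | grep -E "contact|width"; python3 st.py
```

```text
contact_force: [-8.5, 3.4, 11.8]
gripper_width: 0.0006
flange d 52.0 lat [-0.2 -0.8] turn [  0.2  -0.  -24. ] F tool [ -0.6  -1.9 -14.8] T tool [ 0.69 -0.39 -0.02] 14.7
```

```bash
python3 -m pendant '[0,0,0.0005,0.0005,0,0,0, 0,0,0.0005,0.001,0,0,0, 0,0,0.0005,0.0015,0,0,0, 0,0,0.0005,0.0015,0,0,0]' | grep -E "contact"; python3 st.py;python3 -m pendant '[0,0,0,0.0005,0,0,0, 0,0,0,0.001,0,0,0, 0,0,0,0.001,0,0,0]' | grep -E "contact"; python3 st.py
```

```text
contact_force: [-12.3, 4.6, 14.9]
flange d 50.9 lat [-0.3 -1.4] turn [  0.2  -0.  -24. ] F tool [ -1.6  -3.6 -19.5] T tool [ 0.97 -0.49 -0.05] 15.1
contact_force: [-19.2, 6.8, 20.9]
flange d 50.7 lat [-0.4 -1.5] turn [  0.1  -0.  -24. ] F tool [ -3.2  -6.4 -28.3] T tool [ 1.43 -0.68 -0.  ] 15.4
```

```bash
python3 -m pendant '[0,0,0.0008,0.0005,0,0,0, 0,0,0.0008,0.0008,0,0,0, 0,0,0.0008,0.0008,0,0,0]' | grep -E "contact"; python3 st.py; python3 -c "
from h import *
print(env.tip_reach)"
python3 -m pendant '[0,0,0,-0.01,0,0,0, 0,0,0,-0.04,0,0,0, 0,0,0,-0.08,0,0,0, 0,0,0,-0.12,0,0,0, 0,0,0,-0.12,0,0,0, 0,0,0,-0.12,0,0,0]' | grep ee_pos
python3 -c "
from h import *
look('pics/home.png',25)
for d in (0,.002,.005): print(d,proj('scene',S+A*(.07+d)))"
```

```text
contact_force: [-27.4, 11.2, 27.5]
flange d 50.6 lat [-0.4 -1.6] turn [  0.  -0. -24.] F tool [ -3.9 -11.2 -38.6] T tool [ 2.18 -0.89 -0.06] 15.7
0.014
ee_pos: [0.4528, -0.1748, 0.3415]
scene crop origin [224 190] scale 8.0
top crop origin [375 171] scale 8.0
0 [[247.19523259 200.93103494]]
0.002 [[247.08029854 200.24144779]]
0.005 [[246.90774532 199.20615421]]
```

View pics/home.png

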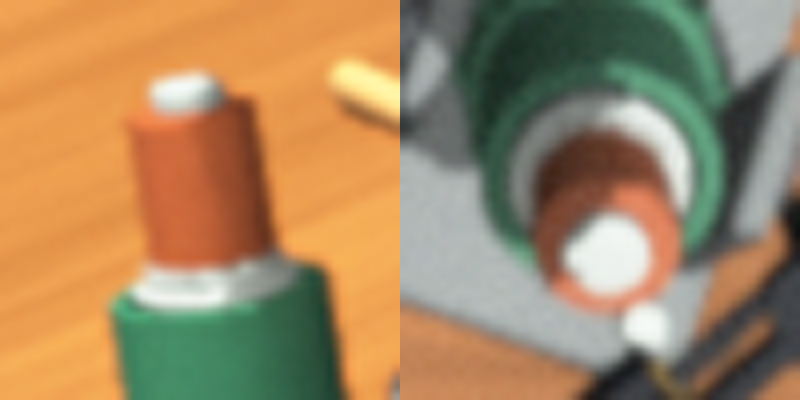

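The scene crop shows the cap at crop (186,85) and the flange seated close to the ring at (215,280). I'll check how flush it is with a projected model overlay for 0 mm (left) and 2.5 mm (right) proud.

```bash
python3 - <<'E'
from h import *
im=eyes.read_camera("scene");cv2.imwrite("pics/raw.png",im)
x0,y0,w=224,190,50;K=8;out=[]
t=np.linspace(0,2*np.pi,90);X=np.cross(A,[0,1,0]);X/=np.linalg.norm(X);Y=np.cross(A,X)
S1=np.array([.5465,-.2098,.165])
for d in(0,.0025):
    c=cv2.resize(im[y0:y0+w,x0:x0+w],(400,400),interpolation=cv2.INTER_CUBIC)
    for r,h,col in((.03,0,(255,0,0)),(.04,-.0,(255,255,0)),(.025,.006+d,(0,0,255)),(.023,.061+d,(0,255,0)),(.013,.07+d,(255,0,255))):
        P=proj("scene",S1+A*h+r*(np.outer(np.cos(t),X)+np.outer(np.sin(t),Y)))
        q=np.round((P-[x0,y0]+.5)*K).astype(np.int32);cv2.polylines(c,[q],True,col,1)
    out.append(c)
cv2.imwrite("pics/ov.png",np.hstack(out))
E
```

```text
(no output)
```

View pics/ov.png

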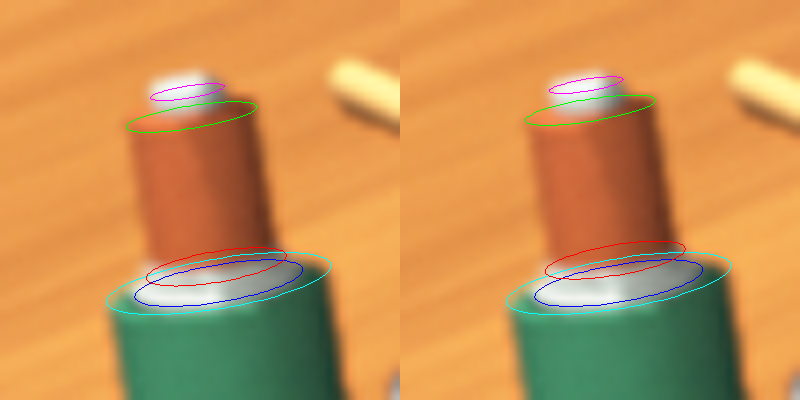

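```bash
cat > fit.py <<'E'
from h import *
from scipy.optimize import minimize
def orange(im,c,w=16):
    hsv=cv2.cvtColor(im,cv2.COLOR_BGR2Lab).astype(int);return hsv
def circ(O,a,h,r):
    X=np.cross(a,[0,1,0.]);X/=np.linalg.norm(X);Y=np.cross(a,X);t=np.linspace(0,2*np.pi,60)
    return O+a*h+r*(np.outer(np.cos(t),X)+np.outer(np.sin(t),Y))
def render(n,O,a,x0,w,K=8):
    def hull(parts):
        P=(proj(n,np.vstack([circ(O,a,h,r) for h,r in parts]))-x0+.5)*K
        m=np.zeros((w*K,w*K),np.uint8);cv2.fillConvexPoly(m,cv2.convexHull(np.round(P*16).astype(np.int32)),255,shift=4);return m
    B=hull([(.006,.023),(.061,.023)]);C=hull([(.061,.013),(.070,.013)]);F=hull([(0,.025),(.006,.025)])
    L=np.zeros_like(B);L[F>0]=0;L[B>0]=255;L[C>0]=0
    return cv2.GaussianBlur(cv2.resize(L,(w,w),interpolation=cv2.INTER_AREA),(0,0),.7).astype(float)/255
def fit(ims,O0,a,w=40):
    obs={}
    for n,im in ims.items():
        x0=proj(n,O0+a*.035)[0].round().astype(int)-w//2;k=im[x0[1]:x0[1]+w,x0[0]:x0[0]+w].astype(float)
        obs[n]=(x0,k.reshape(-1,3))
    def cost(v):
        e=0
        for n,(x0,k) in obs.items():
            m=render(n,O0+v,a,x0,w).ravel()
            # local contrast: gradient alignment
            g=k[:,2]/(k.sum(1)+1);g2=k.sum(1)/765
            M=m.reshape(w,w);mx,my=np.gradient(M)
            for q in(g,g2):
                qx,qy=np.gradient(q.reshape(w,w));q_=np.abs(mx*qx+my*qy).sum()/np.sqrt((mx**2+my**2).sum()*(qx**2+qy**2).sum());e-=q_
        return e
    best=min((minimize(cost,np.array(v0),method="Nelder-Mead",options=dict(initial_simplex=np.array(v0)+np.vstack([np.zeros(3),.004*np.eye(3)]),xatol=5e-5)) for v0 in([0,0,0],[0,0,.004],[0,0,-.003])),key=lambda r:r.fun)
    return O0+best.x,best.fun
E
python3 - <<'E'
from fit import *
Z=np.array([0,0,1.])
print("rack",fit({n:cv2.imread(f"pics/{n}0.png") for n in("scene","top")},np.array([.553,.184,.078]),Z))
t=eyes.read_camera("top");cv2.imwrite("pics/rawtop.png",t)
S1=np.array([.547,-.2095,.165])
for nm in(("scene","top"),("scene",),("top",)):
    O,f=fit({n:{"scene":cv2.imread("pics/raw.png"),"top":t}[n] for n in nm},S1,A);print(nm,O.round(4),f,"along",((O-S1)@A*1000).round(1),"z->d",((O[2]-.165)/A[2]*1000).round(1))
E
```

```text
rack (array([0.5535002 , 0.18464779, 0.08406244]), np.float64(-2.1878342764871466))
('scene', 'top') [ 0.5435 -0.2082  0.1673] -2.0924457843568542 along 3.9 z->d 2.7
('scene',) [ 0.5422 -0.2084  0.1668] -0.9894533097363254 along 4.1 z->d 2.1Traceback (most recent call last):
  File "<stdin>", line 7, in <module>
  File "fit.py", line 30, in fit
    best=min((minimize(cost,np.array(v0),method="Nelder-Mead",options=dict(initial_simplex=np.array(v0)+np.vstack([np.zeros(3),.004*np.eye(3)]),xatol=5e-5)) for v0 in([0,0,0],[0,0,.004],[0,0,-.003])),key=lambda r:r.fun)
  File "fit.py", line 30, in <genexpr>
    best=min((minimize(cost,np.array(v0),method="Nelder-Mead",options=dict(initial_simplex=np.array(v0)+np.vstack([np.zeros(3),.004*np.eye(3)]),xatol=5e-5)) for v0 in([0,0,0],[0,0,.004],[0,0,-.003])),key=lambda r:r.fun)
              ~~~~~~~~^^^^^^^^^^^^^^^^^^^^^^^^^^^^^^^^^^^^^^^^^^^^^^^^^^^^^^^^^^^^^^^^^^^^^^^^^^^^^^^^^^^^^^^^^^^^^^^^^^^^^^^^^^^^^^^^^^^^^^^^^^^^^^^^^^^^^^
    res = _minimize_neldermead(fun, x0, args, callback, bounds=bounds,
                               **options)
    fxr = func(xr)
    fx = function(np.copy(x), *(wrapper_args + args))
  File "fit.py", line 23, in cost
    m=render(n,O0+v,a,x0,w).ravel()
      ~~~~~~^^^^^^^^^^^^^^^
  File "fit.py", line 12, in render
    B=hull([(.006,.023),(.061,.023)]);C=hull([(.061,.013),(.070,.013)]);F=hull([(0,.025),(.006,.025)])
  File "fit.py", line 10, in hull
    P=(proj(n,np.vstack([circ(O,a,h,r) for h,r in parts]))-x0+.5)*K
       ~~~~^^^^^^^^^^^^^^^^^^^^^^^^^^^^^^^^^^^^^^^^^^^^^^^
  File "h.py", line 7, in proj
    T,f,cx,cy=cam(n);P=np.atleast_2d(P);c=P@T[:3,:3].T+T[:3,3]
              ~~~^^^
  File "h.py", line 4, in cam
    p=eyes.camera_params(n);T=np.array(p["camera_from_world"]);f=200/np.tan(np.radians(p["fov_y"]/2))
ValueError: time passes only in moves, steps and waits
```

```bash
python3 st.py; python3 -m pendant '[0,0,0,0.04,0,0,0, 0,0,0,0.08,0,0,0, 0,0,0,0.105,0,0,0, 0,0,0,0.112,0,0,0, 0,0,0,0.112,0,0,0, 0,0,0,0.112,0,0,0]' | grep contact; python3 st.py
```

```text
flange d 165.0 lat [1.1 1.5] turn [ -0.2   0.  -24.1] F tool [-0.2 -0.7 -0.1] T tool [ 0.12 -0.06 -0.02] 16.5
contact_force: [-0.4, 0.4, -0.2]
flange d 55.1 lat [ 0.1 -1. ] turn [  0.   -0.  -24.1] F tool [ 0.  -0.5 -0.1] T tool [ 0.16 -0.12  0.03] 17.1
```

```bash
python3 -m pendant '[0,0,-0.001,0.0015,0,0,0, 0,0,-0.001,0.003,0,0,0, 0,0,-0.001,0.0037,0,0,0, 0,0,-0.001,0.0037,0,0,0]' | grep contact; python3 st.py; python3 -m pendant '[0,0,0,0.0007,0,0,0, 0,0,0,0.0013,0,0,0, 0,0,0,0.0013,0,0,0]' | grep contact; python3 st.py;  python3 -m pendant '[0,0,0,0.0008,0,0,0, 0,0,0,0.0015,0,0,0, 0,0,0,0.0015,0,0,0]' | grep contact; python3 st.py
```

```text
contact_force: [-0.2, -0.3, -0.8]
flange d 51.6 lat [0.2 0.1] turn [  0.1  -0.  -24.1] F tool [-0.5 -0.3  0.6] T tool [ 0.1  -0.06 -0.04] 17.5
contact_force: [-5.1, 2.0, 5.1]
flange d 50.6 lat [ 0.2 -0. ] turn [  0.1  -0.  -24. ] F tool [-0.8 -2.  -7.1] T tool [ 0.48 -0.28  0.01] 17.8
contact_force: [-16.7, 5.9, 16.9]
flange d 50.5 lat [ 0.1 -0.1] turn [  0.  -0. -24.] F tool [ -3.   -6.2 -23.5] T tool [ 1.32 -0.65  0.01] 18.1
```

```bash
python3 -m pendant '[0,0,0.0005,0.0006,0,0,0, 0,0,0.0005,0.0012,0,0,0, 0,0,0.0005,0.0012,0,0,0]' | grep contact; python3 st.py; python3 -m pendant '[0,0,0,-0.01,0,0,0, 0,0,0,-0.04,0,0,0, 0,0,0,-0.08,0,0,0, 0,0,0,-0.12,0,0,0, 0,0,0,-0.15,0,0,0, 0,0,0,-0.15,0,0,0, 0,0,0,-0.15,0,0,0]' | grep contact; python3 - <<'E'
from fit import *
i={n:eyes.read_camera(n) for n in("scene","top")}
a=proj("scene",S+A*.035)[0].round().astype(int)-40
b=np.array([225,100])
r=cv2.imread("pics/rel.png")[:,:400]
c=cv2.resize(i["scene"][165:265,199:299],(400,400),interpolation=cv2.INTER_CUBIC)
cv2.imwrite("pics/cmp.png",np.hstack([r,c]))
E
cat > /dev/null
```

```text
contact_force: [-28.4, 10.5, 26.8]
flange d 50.4 lat [ 0.  -0.2] turn [ -0.1  -0.  -24. ] F tool [ -5.2 -11.7 -38.4] T tool [ 2.17 -0.93  0.01] 18.4
contact_force: [0.5, -0.2, 0.2]
```

View pics/cmp.png

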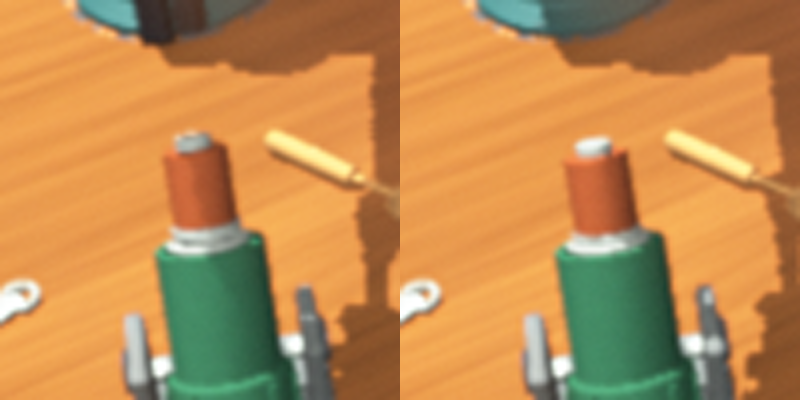

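In the comparison the dark gap line under the flange, at (207,237) before, is gone. The cap dropped from row 132 to 139, about 5 mm. It stopped hard twice at the same depth under 38 N, so the drum is home.

```bash
python3 -c "
from station import finish_job
print(finish_job())"
```

```text
the job is handed in; nothing more can be done
None
```

The job is handed in: the drum was let go about 5 mm proud, then pressed to a hard stop on the nose (it stopped at the same depth twice, at about 38 N). The ball and cone arbors and the other things on the bench were left alone.

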